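# Heft the tea tins and hold up the fullest

### The arm

A 6-joint arm with a two-finger parallel gripper is mounted at the origin on a cart in front of the work surface, level with it; the furniture and walls round the work are solid. World frame = base frame: x ahead of the robot, y to its left, z up, the work surface at z = 0. Lengths are in m, angles in rad, forces in N, time in s.
With the tool pointing down it reaches from about 0.35 to 1 m from the base axis. Payload 7.1 kg.
Tool frame: the origin (TCP) lies between the finger pads; the fingertips stand 22 mm ahead of it and the grasp point (between the pads) lies 3 mm ahead of it; z points along the fingers, y is the line along which they close (so a half turn about z gives the same grasp; the last joint's range is limited). The gripper opens to 85 mm and grips with 20 to 120 N. Pads are 22 mm wide; open, the fingers measure 114 mm over their backs; the gripper's body (76 mm by 85 mm) begins 54 mm behind the grasp point. The pads swing forward as they close: fully open they stand 13 mm farther back than shut.
Start: joints at [1.233, 0.423, 1.63, -0, 1.089, -0.019], TCP at [0.196, 0.594, 0.253] pointing down, gripper open.
Joint ranges: [-3, 3], [-0.9, 2.11], [0.09, 2.58], [-1.31, 4.45], [0.11, 2.69], [-2.54, 2.54]. Speed limits (rad/s): [2.39, 2.39, 3.01, 3.14, 3.14, 3.14].

### API

Orientations are given as a rotation vector (axis times angle).
In Python, from rig import manip gives the robot as it stands. The module is installed in compiled form; this text tells all that it offers. Calls block until the motion is done:
- manip.move_to(position, orientation): joint-space move of the TCP to a pose.
- manip.servo_line(position, orientation=None, rate=0.15): straight line of the TCP; orientation=None keeps the orientation; rate is the mean speed in m/s.
- manip.set_joints(angles): joint-space move.
- manip.command_gripper(opening, f_grip=None): finger opening in m; f_grip is the grip in N (None keeps the last); returns when the fingers have stopped.
- manip.hold(seconds).
- manip.solve_ik(position, orientation): joint angles nearest the present ones, or None.
- manip.camera(name): name is "scene" or "top" or "wrist"; returns a dict with "image" (400x640x3 uint8, red, green, blue), "fx", "fy", "cx", "cy" (pixels), "cam_to_world" (4x4, takes a point from camera to world coordinates); the wrist camera has in their place "mount" (4x4, takes a point from camera to tool coordinates, whose origin is the TCP and whose axes are the flange's). Camera axes: x right, y down, z forward; pixel columns grow to the right and rows downward; lengths in m; the calibration is good to about 2 mm. The wrist camera is an equidistant fisheye: a pixel r from the principal point sees the ray r / f radians off the axis. A picture is of the moment at which its call begins: read the wrist's pose just before it. There is no depth.
A pose or a line that the arm cannot do raises manip.IKError and nothing moves.
- manip.sign_off(): hands the job in; it is judged then, once.
Readings, each from a call of its own:
- manip.get_time(): time.
- manip.get_joint_positions(): joint angles.
- manip.get_joint_vel(): joint speeds.
- manip.get_tau(): joint torques, N m.
- manip.get_position(): TCP position.
- manip.get_ee_rot(): TCP orientation.
- manip.get_contact_force(): force on the tool from outside, world axes, zero at the start.
- manip.get_torque(): the same for the moment, N m.
- manip.get_width(): finger opening in m.
- manip.get_grip_force(): force on a finger pad.
Only numpy, scipy, OpenCV 4.12 (cv2) and the standard library are available. Lean on these libraries where they do the work, as an engineer would, in place of code of your own. Each camera call takes 0.05 s, during which the arm holds its last target. There are 200 camera calls.

### The job

One of the three identical closed tins in the wooden tray is clearly fuller than the other two: find it by weight. Going from left to right as the robot sees them, lift each tin in its turn right out of the tray for a moment, feel how heavy it is and stand it back upright where it was (the last one may stay in the grip if it is the heaviest), then finish while still holding the heaviest tin up in the gripper, upright and still, with its underside at least 15 cm above the worktop. The other two must be standing back in their places, and the things around the tray left alone.

Things in the scene. Friction and masses are not known exactly. Their poses are not given: they have to be found in the camera images.
- tray: beech serving tray fixed on the worktop, 270 (x) x 400 (y) mm. Origin: centre of its underside, z = 0; x away from the robot, y to its left along the row of tins (turned up to 0.25 rad). Floor 7 mm thick; rims 32 mm high at the x sides, 46 mm at the y ends, 10-12 mm thick. The tins stand near y = +0.12 (left), 0 (middle), -0.12 (right), within 15 mm, and x within 40 mm of 0
- tin_p: plain round steel tin, 58 mm diameter, 104 mm high, closed lid that stays on, paper band; the three look alike. Origin: centre of its underside, z up; it stands on the tray's floor, in the left, middle or right place by chance. The two lighter tins weigh 0.2 to 0.3 kg, the heaviest 0.55 to 0.7 kg
- tin_q: plain round steel tin, 58 mm diameter, 104 mm high, closed lid that stays on, paper band; the three look alike. Origin: centre of its underside, z up; it stands on the tray's floor, in the left, middle or right place by chance. The two lighter tins weigh 0.2 to 0.3 kg, the heaviest 0.55 to 0.7 kg
- tin_r: plain round steel tin, 58 mm diameter, 104 mm high, closed lid that stays on, paper band; the three look alike. Origin: centre of its underside, z up; it stands on the tray's floor, in the left, middle or right place by chance. The two lighter tins weigh 0.2 to 0.3 kg, the heaviest 0.55 to 0.7 kg
- mug: yellow mug, 84x119x100 mm, bystander, to be left alone. Origin: centre of its underside
- beans: round glass jar of beans with a green lid, 89 mm diameter, 142 mm high, bystander, to be left alone. Origin: centre of its underside
- teaspoon: steel teaspoon, 136x29x13 mm, lying, bystander, to be left alone. Origin: centre of its underside
- carton: upright cardboard carton, 73x112x132 mm, bystander, to be left alone. Origin: centre of its underside
Mind the look-alikes: they are no part of the job. What is shaped like the tin_r but yellow is not meant.

How it is judged:
By the outcome, as a careful person would: the job done as asked, in the order asked, and still so for the second after the job is handed in, while the arm keeps its last pose, push and grip.
It also fails if it takes over 72 s, if anything falls off the work surface, if the arm or the gripper's body presses on something with over 40 N, if the wrist force passes 120 N, or if a joint passes its speed limit or range.

## Working session

There is one attempt and no reset: what is moved stays moved. The work goes in short steps, each a Python script; the robot and the scene stay as the last script left them, time stands still between calls to the robot, and variables do not carry over. Pictures are saved under pics/ and viewed, at most 10 in all, crops included, and the job is handed in when it is done.

```bash
mkdir -p pics; python3 - <<'E'
from rig import manip
import cv2,numpy as np
for n in("top","scene"):
    c=manip.camera(n); cv2.imwrite(f"pics/{n}0.png",c["image"][:,:,::-1])
    print(n,c["fx"],c["fy"],c["cx"],c["cy"],np.round(c["cam_to_world"],4).tolist())
print(manip.get_ee_rot(),manip.get_contact_force(),manip.get_time())
E
```

```text
top 437.8311916005365 437.8311916005365 326.8986511142184 190.7960881388625 [[-0.0076, -0.9849, 0.173, 0.3443], [-0.9998, 0.0103, 0.0146, -0.0061], [-0.0162, -0.1728, -0.9848, 1.5404], [0.0, 0.0, 0.0, 1.0]]
scene 389.0844699411616 389.0844699411616 319.0295488953516 204.57820982745034 [[-0.8912, -0.3513, 0.2869, 0.1715], [-0.4536, 0.6909, -0.5629, 0.8236], [-0.0005, -0.6318, -0.7751, 1.1724], [0.0, 0.0, 0.0, 1.0]]
[-4.98593829e-01 -3.10150836e+00  2.13345173e-03] [-0.22556965 -1.48239705  0.43111517] 0.1
```

View pics/top0.png

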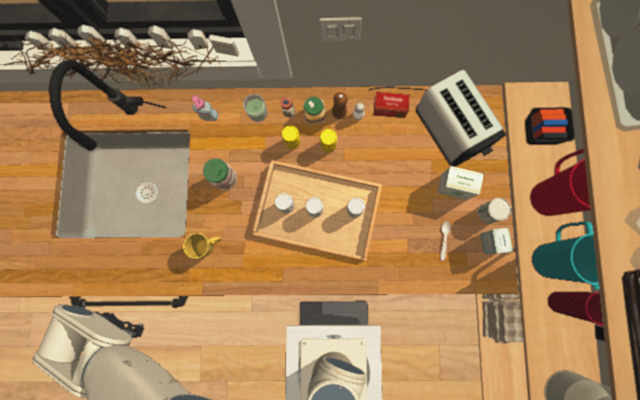

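View pics/scene0.png

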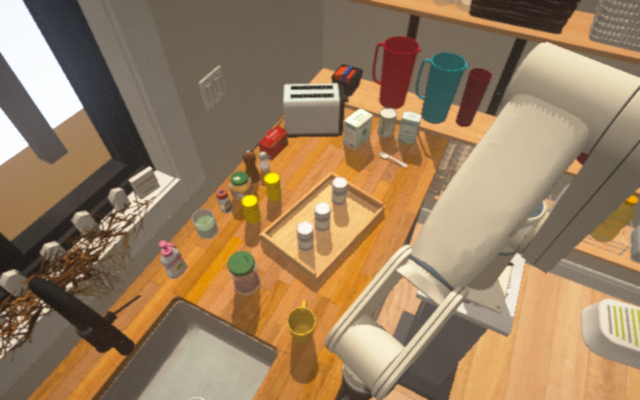

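The top view shows three white-topped tins in the tray at about (284,202), (315,206) and (356,207). Two yellow look-alikes stand behind the tray at (290,136) and (328,140), and a white round one is at the right at (497,210). The ones meant are the three inside the tray; I'll confirm that in an enlarged crop.

```bash
python3 - <<'E'
import cv2
a=cv2.imread("pics/top0.png")[155:265,245:390]
cv2.imwrite("pics/crop1.png",cv2.resize(a,None,fx=5,fy=5,interpolation=cv2.INTER_CUBIC))
E
```

```text
(no output)
```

View pics/crop1.png

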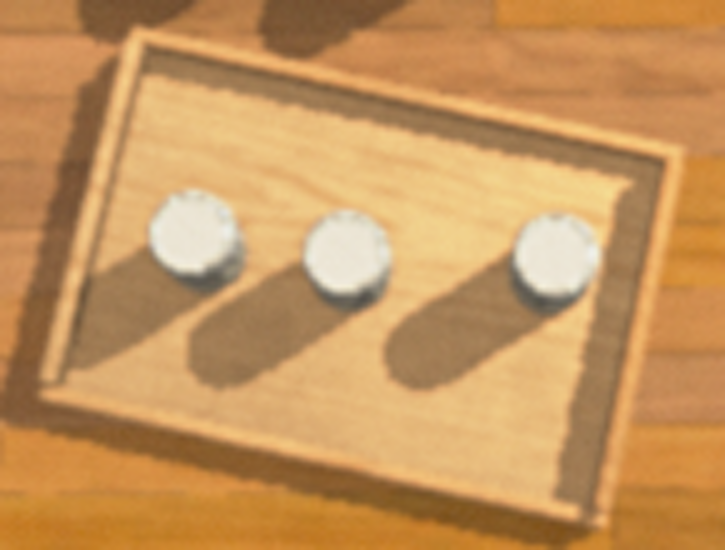

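The crop confirms three identical white-lidded tins in the tray, with lid centres at crop pixels (193,232), (347,254) and (556,256). The tray corners are at (138,35), (680,152), (600,522) and (45,393).

```bash
cat > h.py <<'E'
import numpy as np
from rig import manip
def ray(c,u,v,z):
    T=c["cam_to_world"];d=T[:3,:3]@[(u-c["cx"])/c["fx"],(v-c["cy"])/c["fy"],1]
    return T[:3,3]+d*(z-T[2,3])/d[2]
E
python3 - <<'E'
from h import *
from scipy.spatial.transform import Rotation as R
c=manip.camera("top")
f=lambda p,z:ray(c,(p[0]+.5)/5-.5+245,(p[1]+.5)/5-.5+155,z)
for p in[(193,232),(347,254),(556,256)]:print("tin",f(p,.111).round(4), "edge +43px",f((p[0]+43,p[1]),.111).round(4))
for p,z in[((138,35),.046),((680,152),.046),((600,522),.046),((45,393),.046)]:print("corner",f(p,z).round(4))
print(R.from_rotvec(manip.get_ee_rot()).as_matrix().round(3))
print(manip.camera("wrist")["mount"].round(4).tolist(),{k:v for k,v in manip.camera("wrist").items() if k[0] in"fc"})
E
```

```text
tin [0.5625 0.1598 0.111 ] edge +43px [0.5623 0.1314 0.111 ]
tin [0.5468 0.058  0.111 ] edge +43px [0.5466 0.0296 0.111 ]
tin [ 0.5441 -0.0797  0.111 ] edge +43px [ 0.5439 -0.108   0.111 ]
corner [0.7129 0.2075 0.046 ]
corner [ 0.6251 -0.1703  0.046 ]
corner [ 0.3721 -0.1092  0.046 ]
corner [0.4622 0.2676 0.046 ]
[[-0.95   0.313 -0.   ]
 [ 0.313  0.95  -0.001]
 [ 0.    -0.001 -1.   ]]
[[-0.0007, -0.9503, -0.3113, 0.0799], [1.0, -0.0004, -0.0009, -0.0], [0.0008, -0.3113, 0.9503, -0.1193], [0.0, 0.0, 0.0, 1.0]] {'fx': 309.70691628693146, 'fy': 309.70691628693146, 'cx': 322.30886853724184, 'cy': 198.78915004536222}
```

```bash
cat >> h.py <<'E'
from scipy.spatial.transform import Rotation as R
import cv2
TINS=np.array([[.5625,.1598],[.5468,.058],[.5441,-.0797]])
d=np.array([.974,-.226,0]);d/=np.linalg.norm(d);z=np.array([0,0,-1.])
OR=R.from_matrix(np.c_[np.cross(d,z),d,z]).as_rotvec()
OR2=R.from_matrix(np.c_[np.cross(-d,z),-d,z]).as_rotvec()
E
python3 - <<'E'
from h import *
for o in(OR,OR2):
  for t in TINS: print(manip.solve_ik([*t,.23],o))
q=[manip.solve_ik([*TINS[0],.23],o) for o in(OR,OR2)]
i=int(np.argmin([9 if x is None else abs(x[5]) for x in q])); print(i)
o=(OR,OR2)[i]
manip.command_gripper(.085)
manip.move_to([*TINS[0],.25],o)
p=manip.get_position();r=R.from_rotvec(manip.get_ee_rot()).as_matrix()
c=manip.camera("wrist");M=c["mount"]
im=c["image"][:,:,::-1].copy();cv2.imwrite("pics/w1raw.png",im)
for t in TINS:
  pts=[]
  for a in np.linspace(0,6.28,40):
    w=np.array([t[0]+.029*np.cos(a),t[1]+.029*np.sin(a),.111])
    v=M[:3,:3].T@(r.T@(w-p)-M[:3,3]);th=np.arctan2(np.hypot(v[0],v[1]),v[2]);h=np.hypot(v[0],v[1])
    pts.append([c["fx"]*th*v[0]/h+c["cx"],c["fy"]*th*v[1]/h+c["cy"]])
  cv2.polylines(im,[np.int32(pts)],True,(0,0,255),1)
cv2.imwrite("pics/w1.png",im);print(manip.get_time(),p,manip.get_contact_force())
E
```

```text
[ 2.56444597e-01  3.92463693e-01  1.73955822e+00 -8.88178420e-16
  1.00957074e+00  4.84442844e-01]
[ 8.40332746e-02  3.43158534e-01  1.81622687e+00 -8.88178420e-16
  9.82207245e-01  3.12031522e-01]
[-1.67087798e-01  3.43213510e-01  1.81614299e+00 -8.88178420e-16
  9.82236157e-01  6.09104494e-02]
None
None
None
0
2.5583 [0.5622958  0.16065076 0.25001477] [-0.47525671 -0.03864991 -0.12035521]
```

View pics/w1.png

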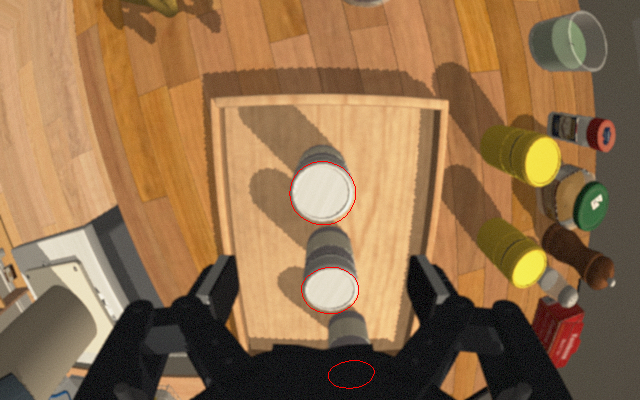

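The wrist view shows the predicted lid circles (red) lying right on the left tin (322,192) and the middle tin (330,290). The fingers straddle the row cleanly, so I'll go ahead with the left tin.

```bash
cat >> h.py <<'E'
def grasp(i):
    t=TINS[i]; manip.move_to([*t,.235],OR); manip.hold(.3)
    f=[manip.get_contact_force()]
    for _ in range(4): manip.hold(.05); f.append(manip.get_contact_force())
    f0=np.mean(f,0)
    manip.servo_line([*t,.078],OR,rate=.12)
    manip.command_gripper(.03,50); print("width",manip.get_width(),"grip",manip.get_grip_force())
    manip.servo_line([*t,.168],OR,rate=.12); manip.hold(.5)
    f=[]
    for _ in range(6): manip.hold(.05); f.append(manip.get_contact_force())
    df=np.mean(f,0)-f0; print("dF",df.round(2),"kg",-df[2]/9.81,"w",manip.get_width(),manip.get_position(),"t",manip.get_time())
def place(i):
    t=TINS[i]
    manip.servo_line([*t,.085],OR,rate=.12)
    manip.servo_line([*t,.0785],OR,rate=.03); manip.hold(.2)
    print("contact",manip.get_contact_force())
    manip.command_gripper(.085); manip.hold(.2)
    manip.servo_line([*t,.2],OR,rate=.12)
    print("t",manip.get_time())
E
python3 - <<'E'
from h import *
grasp(0)
cv2.imwrite("pics/s1.png",manip.camera("scene")["image"][:,:,::-1])
E
```

```text
width 0.05697959300017306 grip 50.95678925514221
dF [-0.42  0.22 -5.94] kg 0.6056615736236287 w 0.057192811787189636 [0.56250415 0.15981026 0.16803675] t 6.8417
```

View pics/s1.png

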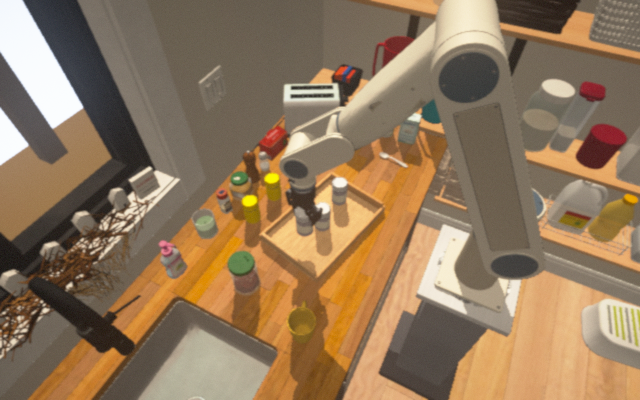

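The scene view shows the left tin held up at (304,222). It weighs about 0.61 kg, which is probably the heaviest. I'll put it back and weigh the others in order.

```bash
python3 - <<'E'
from h import *
place(0); grasp(1); place(1)
cv2.imwrite("pics/w2.png",manip.camera("wrist")["image"][:,:,::-1])
E
```

```text
contact [ 0.04810267  0.03597726 -2.84381721]
t 10.0667
width 0.057178630925409514 grip 51.95351421833038
dF [-0.12 -0.35 -2.54] kg 0.25924415290563546 w 0.05680885574760645 [0.54680099 0.05799664 0.16802433] t 14.6167
contact [ 1.26286341 -0.19678431  1.12228485]
t 17.7917
```

View pics/w2.png

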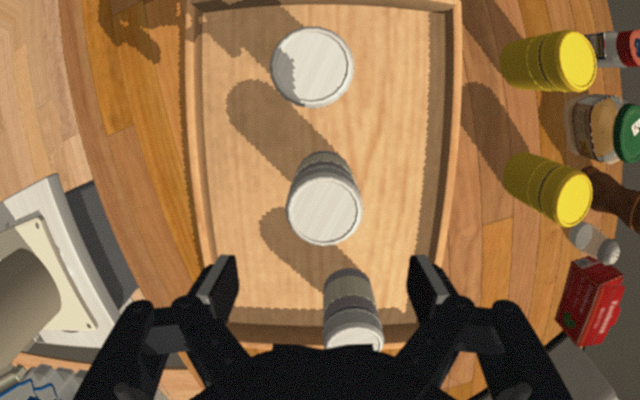

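The wrist view shows all three tins upright, at (312,67), (324,208) and (352,330), with the left and middle ones back in their places. Next I'll weigh the right tin, then lift the left one again.

```bash
python3 - <<'E'
from h import *
grasp(2); place(2)
cv2.imwrite("pics/w3.png",manip.camera("wrist")["image"][:,:,::-1])
manip.servo_line([*TINS[2],.235],OR,rate=.15)
grasp(0)
manip.servo_line([*TINS[0],.29],OR,rate=.1); manip.hold(.8)
cv2.imwrite("pics/s4.png",cv2.resize(manip.camera("scene")["image"][130:290,210:430,::-1],None,fx=3,fy=3))
print(manip.get_position(),manip.get_width(),manip.get_contact_force(),manip.get_time())
E
```

```text
width 0.05693503990737498 grip 52.11341142654419
dF [ 0.03  0.25 -2.92] kg 0.2971605992526164 w 0.05727566310391087 [ 0.54411985 -0.0797012   0.16804634] t 22.5
contact [ 1.0662999   0.39956486 -0.09957097]
t 25.675
width 0.05737375747674561 grip 51.432175040245056
dF [ 0.5   0.49 -5.67] kg 0.5781092262736195 w 0.05710234981848795 [0.56249174 0.15980691 0.16802691] t 31.0917
[0.56253307 0.15978747 0.29003406] 0.05709212804285932 [ 0.43340712  0.21157064 -7.1018464 ] 33.3083
```

View pics/s4.png

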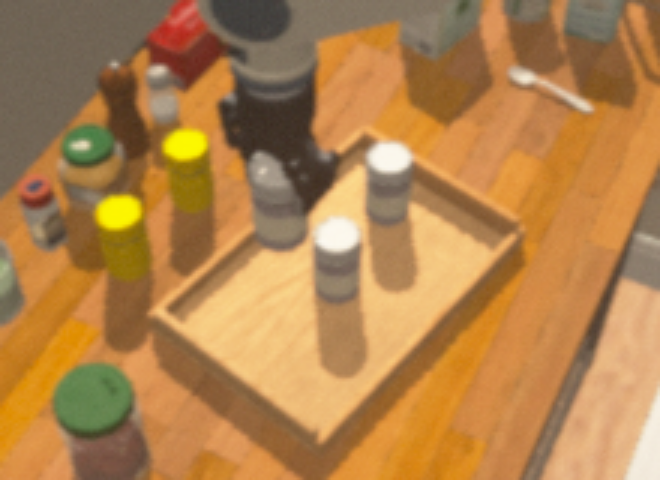

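View pics/w3.png

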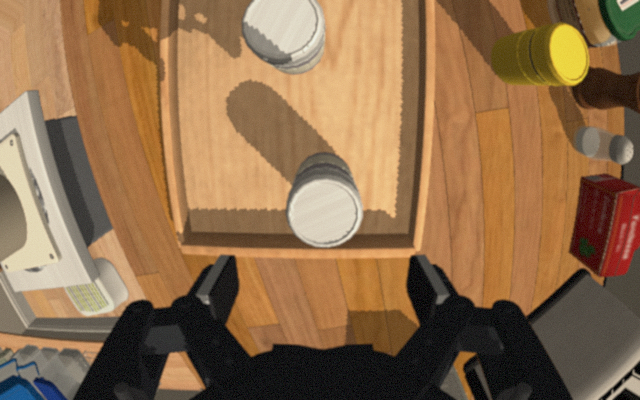

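The scene crop shows the heavy tin held upright at (280,205), with its underside about 0.22 m up. The middle tin (337,258) and the right tin (388,182) are standing in their places. The wrist view shows the right tin upright at (324,208).

```bash
python3 -c "
from rig import manip
print(manip.sign_off())"
```

```text
the job is handed in; nothing more can be done
None
```

The heaviest is the left tin at about 0.6 kg (middle about 0.26 kg, right about 0.30 kg); I handed in at about 33 s with it held upright, its underside about 22 cm above the worktop, and the other two standing back in their places.

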